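Move a tube block from the clamp stand into the mixer and lock it

TASK

The finished aluminium tube block has to go from the clamp stand into the bench mixer: slide the clamp's jaw fully open, lift the block out, and seat it flat on the floor of the mixer's pocket, long side along the pocket (either way round). Then swing the mixer's locking lever fully shut over the block and let go. Keep the block upright all the way, and leave the tube rack, the tip box and the bottle where they stand.

Things in the scene. Friction and masses are not known exactly. Their poses are not given: they have to be found in the camera images.
- tube_block: Loose aluminium block, 0.3 to 0.6 kg, 12 tube wells in its top, some with white caps 1.5 mm proud. Body 72 x 56 x 50 mm tall; a foot 12 mm thick sticks out 14 mm at each x end: underside 100 (x) x 56 (y) mm. Origin: centre of the underside; z up. Starts in the clamp's nest, long side along the clamp's x. Grip it across y (56 mm) by the upper part.
- clamp: Fixed dark steel clamp stand: base plate x -100 to +150, y -45 to +45, 25 mm thick. Origin at bench height below the centre of the nest where the block starts. At -x a fixed steel stop (x -75 to -51 mm, top 47 mm above the bench); at +x the sliding jaw. Along the block's y sides only low guides (tops 32 mm above the bench).
- jaw (a joint): Slide of the clamp's jaw along the clamp's +x, m: 0 = shut with its 9 to 10 mm lip over the block's foot, 0.045 = fully open (end stop). Stays where it is left; about 3 N to move.
- jaw_grip (a point): Point inside the upright grey tab on the jaw, 13.5 mm below its top. Tab 14 mm thick (clamp x), 30 mm wide (clamp y), top 88.5 mm above the bench; the steel jaw under it is 66 mm wide, top 46.5 mm above the bench. With the jaw shut the tab's centre is 78 mm from the nest's centre. Pinch it across y. Axes as the clamp's.
- mixer: Fixed white bench mixer, 200 (x) x 150 (y) x 55 mm high, with a rectangular pocket in the centre of its top and a steel lever on a post. Origin: centre of its underside, at bench height; z up.
- mixer_pocket (a point): Centre of the pocket's floor, 35 mm above the bench. Pocket 106 (mixer x) x 62 (mixer y) mm, 20 mm deep, chamfered mouth level with the mixer's top. The seated block's top is 85 mm above the bench. Axes as the mixer's.
- lever (a joint): Locking lever's angle about a vertical axis, rad: 0 = shut, lying along the mixer's +x over the block; grows anticlockwise seen from above to 1.75; starts open near 1.5 (pointing to the mixer's +y). Stays where it is left; about 1.5 N at the knob to move.
- lever_hinge (a point): Lever's pivot axis, 70 mm from the pocket's centre towards the mixer's -x, 88 mm above the bench (underside of the arm, 3 mm above the seated block's top). Steel arm 22 mm wide, 10 mm thick, ends 102 mm from the pivot; post 26 mm in diameter.
- lever_grip (a point): Point on the axis of the round upright grey knob on the lever, 90 mm from the pivot, 122 mm above the bench. Knob 18 mm in diameter, from the arm's top (98 mm above the bench) to 134 mm. Pinch it from above. Its x axis points along the lever, away from the pivot.
- tube_rack: Bystander: plastic tube rack 70 x 160 x 45 mm (57 mm with tubes), loose. Origin: centre of the underside.
- tip_box: Bystander: pipette tip box with a clear lid, 85 x 120 x 80 mm, loose. Origin: centre of the underside.
- reagent_bottle: Bystander: white bottle, 70 mm in diameter, 150 mm tall, loose. Origin: centre of the underside.
Mind the look-alikes: they are no part of the job. Of the things that look like the tube_block, the largest one is meant.

How it is judged:
By the outcome, as a careful person would: the job done as asked, in the order asked, and still so for the second after the job is handed in, with the robot touching nothing.
It also fails if it takes over 67 s, if anything falls off the work surface, if the arm or the gripper's body presses on something with over 40 N, if the wrist force passes 120 N, or if a joint passes its speed limit or range.

ROBOT

A 6-joint arm with a two-finger parallel gripper is mounted at the origin on the work surface. World frame = base frame: x ahead of the robot, y to its left, z up, the work surface at z = 0. Lengths are in mm, angles in rad, forces in N, time in s.
With the tool pointing down it reaches from about 275 to 975 mm from the base axis. Payload 8.4 kg.
Tool frame: the origin (TCP) lies midway between the tips of the shut fingers; the grasp point (between the pads) lies 19 mm behind it; z points along the fingers, y is the line along which they close (so a half turn about z gives the same grasp; the last joint's range is limited). The gripper opens to 92 mm and grips with 3 to 60 N. Pads are 20 mm wide; open, the fingers measure 128 mm over their backs; the gripper's body (75 mm by 189 mm) begins 69 mm behind the grasp point.
Start: joints at [1.173, 0.353, 1.633, -0, 1.155, -0.002], TCP at [240.965, 576.683, 214.583] pointing down, gripper open.
Joint ranges: [-2.63, 2.63], [-0.92, 2.1], [0.06, 2.66], [-1.3, 4.44], [0, 2.69], [-3.02, 3.02]. Speed limits (rad/s): [2.22, 2.22, 2.79, 3.14, 3.14, 3.14].

INTERFACE

Orientations are given as a 3x3 rotation matrix whose columns are the frame's x, y, z axes.
In Python, from station import r, optics, job_done gives the robot as it stands. The module is installed in compiled form; this text tells all that it offers.
- The arm moves only by the shell command python3 -m pendant 'ROWS' [OPENING] [FORCE]. ROWS is text: rows parted by semicolons, each of 6 numbers parted by spaces: the shift along the tool's x, y, z normalised to -1 to 1, where 1 is 30 cm, then the turn, a rotation vector about the tool's x, y, z normalised to -1 to 1, where 1 is 360 degrees. A call has 1 to 20 rows; each row is the pose to reach, as a shift and turn from the pose commanded when the call began, along the tool's axes at that moment, turning the shorter way round; what a row does not reach only later rows make up. A row lasts 1/8 s, in which the tool goes at most 62.5 mm and 10.7 degrees, less where a joint would pass 70% of its speed; a pose out of reach is approached as far as the arm can. A call with a number of a shift or a turn outside -1 to 1 is refused whole. A call with a gripper value outside its range is refused whole. OPENING is the opening, from 0 (shut) to 1 (fully open), set as the call begins (- or left out, the last holds). The fingers move at their own pace and stop on an object; FORCE is the grip in N (left out, the last holds). Time passes only in rows, so rows that repeat a pose let the fingers close. It gives the time, the measured TCP pose, the force, the opening and the grip force at its end, in the units of the state.
- r.get_state(): the state, without advancing time (a new reading comes with each control period).
- optics.read_camera(name): name is "scene" or "top"; returns a dict with "img" (384x512x3 uint8, red, green, blue), "range_z" (384x512 float32, mm along the optical axis (not along the pixel's ray), 0 where there is no reading), "K" (3x3 intrinsics, pixels), "k1" (the pictures are not rectified: a ray, as slopes to the right and down, at radius r is drawn at 1 + k1 r^2 times it, then the intrinsics apply), "origin" and "attitude" of the camera in the world. Camera axes: x right, y down, z forward; pixel columns grow to the right and rows downward; lengths in mm; the calibration is good to about 2 mm. A picture is of the moment at which its call begins.
- job_done(): hands the job in; it is judged then, once.
The state is a dict: "t": time; "qpos": joint angles; "qvel": joint speeds; "joint_efforts": joint torques, N m; "position": TCP position; "eef_rot": TCP orientation; "ft_force": force on the tool from outside, world axes, zero at the start; "moment": the same for the moment, N m; "gripper_width": finger opening in mm; "grip_force": force on a finger pad.
Only numpy, scipy, OpenCV 4.12 (cv2) and the standard library are available. Lean on these libraries where they do the work, as an engineer would, in place of code of your own. Each camera call takes 0.05 s, during which the arm holds its last target. There are 200 camera calls.

## Working session

There is one attempt and no reset: what is moved stays moved. The work goes in short steps, Python scripts to look and compute and a shell command to move; the robot and the scene stay as the last step left them, time stands still between calls to the robot, and variables do not carry over. Pictures are saved under pics/ and viewed, at most 10 in all, crops included, and the job is handed in when it is done.

```bash
mkdir -p pics; cat > h.py <<'E'
import numpy as np, cv2
from station import r, optics
def snap(n):
    c=optics.read_camera(n); np.savez(f'/tmp/{n}.npz',**c); return c
def load(n): return dict(np.load(f'/tmp/{n}.npz'))
def cloud(c):
    h,w=c['range_z'].shape; K=c['K']
    u,v=np.meshgrid(np.arange(w),np.arange(h))
    d=np.array([c['k1'],0,0,0,0],float).ravel() if 0 else np.array([float(c['k1']),0,0,0])
    p=cv2.undistortPoints(np.stack([u,v],-1).reshape(-1,1,2).astype(float),K,d).reshape(h,w,2)
    z=c['range_z'][...,None]
    P=np.concatenate([p*z,z],-1)
    return P@np.array(c['attitude']).T+np.array(c['origin'])
E
python3 - <<'E'
from h import *
for n in('scene','top'):
    c=snap(n); print(n,c['origin'],c['attitude'],c['k1'],c['K'])
    cv2.imwrite(f'pics/{n}0.png',cv2.resize(c['img'][...,::-1],(800,600)))
print(r.get_state())
E
```

```text
scene [1124.83145266 1060.15521568  887.44761614] [[-0.88092641  0.26522306 -0.39195075]
 [ 0.47303638  0.4683958  -0.74621844]
 [-0.01432625 -0.84277049 -0.53808239]] 0.01418748365415311 [[446.82434758   0.         257.75446309]
 [  0.         446.82434758 193.1796246 ]
 [  0.           0.           1.        ]]
top [ 365.10130406    8.6234565  1091.06990362] [[-0.00155717 -0.98173672  0.19023825]
 [-0.99930024 -0.00558178 -0.0369848 ]
 [ 0.0373712  -0.19016272 -0.98104105]] -0.007118779956374157 [[363.90117815   0.         252.31897961]
 [  0.         363.90117815 194.89313953]
 [  0.           0.           1.        ]]
{'t': 0.1, 'qpos': array([ 1.17260981e+00,  3.53584347e-01,  1.63401637e+00, -1.57472260e-05,
        1.15520264e+00, -2.41689262e-03]), 'qvel': array([-0.00036462,  0.00023469, -0.00227358, -0.00086904, -0.00017185,
       -0.00044371]), 'joint_efforts': array([ 3.69882800e-04, -5.94900978e+01, -3.34926510e+01,  6.97025517e-02,
        1.84957730e-02, -5.08671326e-05]), 'position': array([240.79949945, 576.29156214, 213.95392486]), 'eef_rot': array([[-9.22702592e-01,  3.85512281e-01, -4.56169314e-04],
       [ 3.85512550e-01,  9.22701910e-01, -1.12157561e-03],
       [-1.14728722e-05, -1.21073971e-03, -9.99999267e-01]]), 'ft_force': array([0.29380721, 0.33326112, 0.38647967]), 'moment': array([-0.04227506, -0.04125648, -0.03871546]), 'grip_force': 0.0, 'gripper_width': 92.22301838105523}
```

View pics/top0.png

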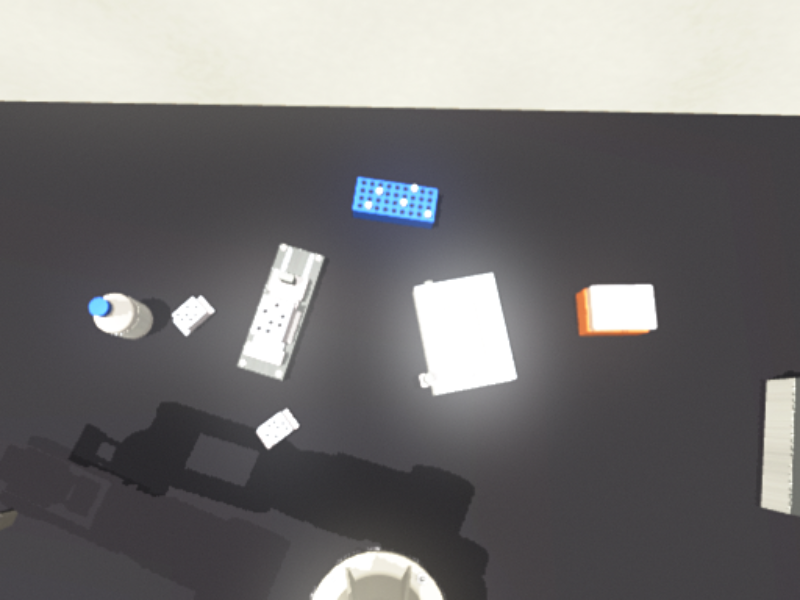

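View pics/scene0.png

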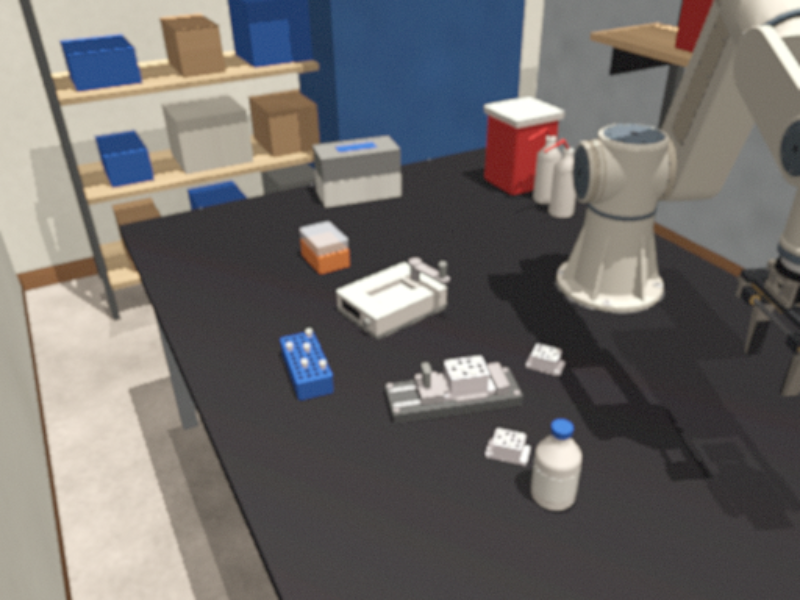

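Top view (800x600 px): block candidates are (270,320), in the clamp, (192,315) and (277,428), both small and loose on the bench. I choose the one in the clamp, which is the largest. The mixer is at (465,333), rack (395,200), tip box (617,310) and bottle (122,315). Next I measure, with a close crop.

```bash
python3 - <<'E'
from h import *
# fused height map from both cams, 1mm grid, near clamp and mixer
cs=[load(n) for n in('scene','top')]
for n,c in zip(('scene','top'),cs):
    P=cloud(c); ok=(c['range_z']>0)
    R=P[ok]; 
    b=R[(abs(R[:,2])<15)&(R[:,0]>250)&(R[:,0]<800)&(abs(R[:,1])<400)]
    print(n,'bench z',np.median(b[:,2]),b[:,2].std())
c=cs[1];P=cloud(c);Z=P[...,2]
m=((Z>15)&(Z<200)&(c['range_z']>0)).astype(np.uint8)
k,l,s,ce=cv2.connectedComponentsWithStats(m)
for i in range(1,k):
    if s[i][4]>60:
        q=P[l==i]; rc=cv2.minAreaRect(q[:,:2].astype(np.float32))
        print(ce[i].round(),s[i][4],np.percentile(q[:,2],[10,50,90,99]).round(),np.round(rc[0]),np.round(rc[1]),round(rc[2],1))
# views
a=c['img'][150:260,145:215,::-1]; b=c['img'][165:260,255:340,::-1]
A=cv2.resize(a,(382,600),interpolation=cv2.INTER_CUBIC)
S=cs[0]['img']; B=cv2.resize(S[215:275,240:340,::-1],(400,240),interpolation=cv2.INTER_CUBIC); C=cv2.resize(S[155:220,205:295,::-1],(400,289),interpolation=cv2.INTER_CUBIC)
o=np.zeros((600,800,3),np.uint8);o[:,:382]=A;o[:240,400:]=B;o[250:539,400:]=C
cv2.imwrite('pics/crop1.png',o)
E
```

```text
scene bench z -2.0943748647196117 2.9543661145080007
top bench z -0.5011576296365092 2.2767720214101215
[253. 128.] 1285 [38. 45. 48. 58.] [779. -33.] [160.  72.] 81.9
[180. 199.] 2564 [23. 35. 75. 87.] [563. 183.] [ 91. 250.] 73.0
[296. 213.] 3716 [ 34.  54.  59. 120.] [ 519. -147.] [210. 178.] 10.0
[395. 198.] 1488 [43. 79. 82. 84.] [ 561. -452.] [ 85. 121.] 0.8
[ 77. 201.] 826 [ 40. 100. 149. 152.] [541. 459.] [60. 69.] 68.9
[122. 200.] 266 [27. 34. 37. 39.] [554. 353.] [40. 50.] 42.9
[502. 286.] 1662 [23. 56. 85. 94.] [ 312. -742.] [  9. 241.] 80.3
[176. 274.] 264 [30. 34. 36. 38.] [342. 185.] [39. 50.] 36.1
[242. 375.] 755 [ 20.  58. 104. 118.] [76. -5.] [151.  54.] 89.1
```

View pics/crop1.png

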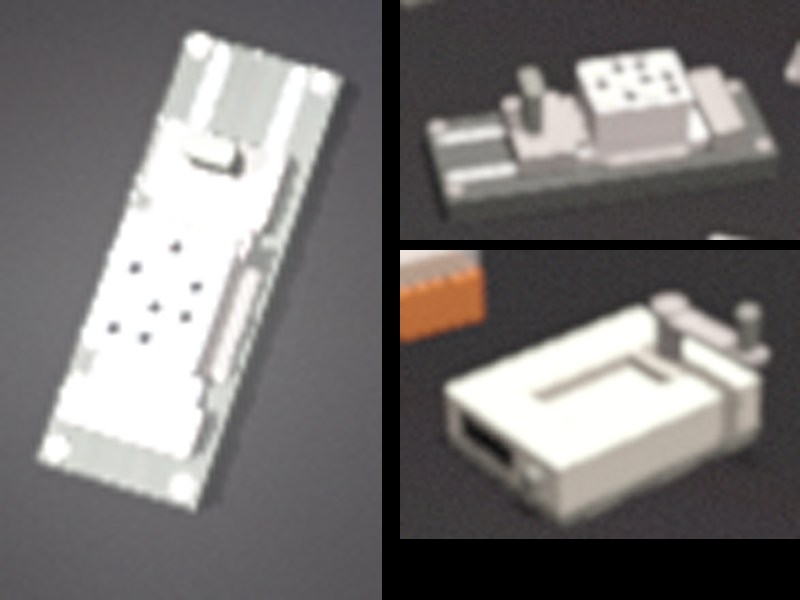

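Left crop: the block in the clamp (wells near (150,300)), with the jaw tab at (215,152) on the side away from the robot, so clamp yaw is about -17°. Right crops: mixer with its post at the robot-side end (670,310) and the knob at (748,325) pointing to +y. Next I refine the poses.

```bash
python3 - <<'E'
from h import *
G={}
for n in('scene','top'):
    c=load(n);P=cloud(c);ok=c['range_z']>0
    P=P[ok]; dz=-(-2.1 if n=='scene' else -.5); P[:,2]+=dz
    def sel(cx,cy,R,z0,z1):
        q=P[(np.hypot(P[:,0]-cx,P[:,1]-cy)<R)&(P[:,2]>z0)&(P[:,2]<z1)]
        return q
    def rect(name,q):
        h=cv2.minAreaRect(q[:,:2].astype(np.float32)); print(n,name,len(q),'med z',np.median(q[:,2]).round(1),'c',np.round(h[0],1),np.round(h[1],1),round(h[2],1),'mean',q.mean(0).round(1))
    rect('blocktop',sel(539,190,60,70,80))
    rect('tab',sel(614,168,25,80,92))
    rect('stop',sel(539-63*.956,190+63*.292,30,43,51))
    rect('clampbase',sel(563,183,140,20,30))
    rect('mixtop',sel(519,-147,130,50,60))
    rect('lever>80',sel(519,-147,160,85,101))
    rect('knob',sel(519,-147,160,115,140))
E
```

```text
scene blocktop 326 med z 74.7 c [537.5 191.5] [61.5 71.5] 73.7 mean [539.5 194.5  74.8]
scene tab 39 med z 87.0 c [612.6 170.5] [27.5 13.1] 69.2 mean [613.5 172.6  86.6]
scene stop 100 med z 47.1 c [476.3 210. ] [57.7 25.4] 72.9 mean [477.1 210.1  46.9]
scene clampbase 810 med z 25.0 c [561.6 186.2] [ 95. 250.] 72.8 mean [592.  192.5  25.1]
scene mixtop 995 med z 54.5 c [ 515.6 -157.6] [204.7 158.1] 9.9 mean [ 523.5 -151.6   54.5]
scene lever>80 132 med z 96.1 c [ 437.1 -129.2] [ 27.6 125.2] 13.4 mean [ 439.6 -123.5   95.3]
scene knob 31 med z 128.2 c [425.2 -82.9] [19.6 17.3] 7.1 mean [428.5 -82.4 127.3]
top blocktop 504 med z 75.1 c [538.4 190.2] [56.3 72.2] 73.0 mean [537.8 189.8  75.1]
top tab 56 med z 87.7 c [613.2 166.8] [29.2 14.3] 71.4 mean [612.1 166.4  87.3]
top stop 168 med z 47.1 c [485.3 206. ] [58.2 39.2] 73.3 mean [478.8 208.4  47. ]
top clampbase 1154 med z 25.1 c [575.2 224.4] [177.2 250.1] 73.0 mean [571.9 175.2  25.1]
top mixtop 2479 med z 55.1 c [ 517.5 -160.7] [200.4 151.8] 10.6 mean [ 523.4 -161.4   55. ]
top lever>80 249 med z 98.0 c [ 437.8 -130.3] [ 23.6 115.4] 14.3 mean [ 437.4 -128.9   97.8]
top knob 39 med z 132.4 c [428.1 -84.7] [15.3 15.9] 87.1 mean [427.1 -84.7 131.8]
```

```bash
cat >> h.py <<'E'
from scipy.spatial.transform import Rotation as Ro
def go(x,y,z,yaw):  # yaw = world yaw of tool y, deg; tool down -> shift/300mm, turn/360deg
    s=r.get_state(); R=np.array(s['eef_rot']); a=np.radians(yaw)
    Y=np.array([np.cos(a),np.sin(a),0]); Z=np.array([0,0,-1.]); T=np.stack([np.cross(Y,Z),Y,Z],1)
    d=R.T@(np.array([x,y,z])-s['position'])/300; w=Ro.from_matrix(R.T@T).as_rotvec()/(2*np.pi)
    print('shift',d.round(4),'turn',w.round(4),'|mm|',np.linalg.norm(d*300).round(1),'t',s['t'])
CL=lambda dx,dy=0:(538+dx*.956+dy*.292, 190.5-dx*.292+dy*.956)
E
python3 -c "
from h import *
go(*CL(78),190,73)"
```

```text
shift [-1.6685 -0.7788  0.0808] turn [-0.0002 -0.     -0.0158] |mm| 552.9 t 0.1
```

```bash
python3 -m pendant '-0.2 -0.1 0 0 0 0; -0.4 -0.2 0 0 0 0;-0.6 -0.3 0.02 0 0 0;-0.8 -0.38 0.03 0 0 0;-0.9 -0.42 0.04 0 0 0;-0.9 -0.42 0.04 0 0 0' 1
python3 -c "
from h import *
go(*CL(78),190,73)"
```

```text
t: 0.85
position: [443.1, 353.9, 202.0]
eef_rot: [[-0.921, 0.389, -0.0], [0.389, 0.921, -0.001], [0.0, -0.001, -1.0]]
ft_force: [0.3, 0.4, -0.3]
gripper_width: 91.8
grip_force: 0.0
shift [-0.7618 -0.3518  0.0405] turn [-0.0002 -0.     -0.0164] |mm| 252.0 t 0.85
```

```bash
python3 -m pendant '-0.18 -0.08 0.01 0 0 -0.004; -0.36 -0.16 0.02 0 0 -0.008;-0.54 -0.25 0.03 0 0 -0.012;-0.7 -0.32 0.04 0 0 -0.0162;-0.76 -0.352 0.04 0 0 -0.0162;-0.7615 -0.352 0.0405 0 0 -0.0162;-0.7615 -0.352 0.0405 0 0 -0.0162'
python3 - <<'E'
from h import *
go(*CL(78),56,73)
c=snap('top'); cv2.imwrite('pics/t2.png',cv2.resize(c['img'][130:280,120:320,::-1],(800,600),interpolation=cv2.INTER_CUBIC))
E
```

```text
t: 1.72
position: [610.5, 172.3, 190.4]
eef_rot: [[-0.957, 0.289, -0.001], [0.289, 0.957, 0.0], [0.001, 0.0, -1.0]]
ft_force: [-0.3, -1.1, 0.1]
gripper_width: 92.1
grip_force: 0.0
shift [-0.0114 -0.0126  0.4479] turn [ 0.     -0.0001  0.0005] |mm| 134.5 t 1.725
```

```bash
python3 -m pendant '0 0 0.1 0 0 0;0 0 0.2 0 0 0;0 0 0.25 0 0 0;0 0 0.25 0 0 0;0 0 0.25 0 0 0'
python3 -c "
from h import *
go(*CL(78),56,73)"
```

```text
t: 2.4
position: [612.1, 171.3, 116.5]
eef_rot: [[-0.957, 0.289, 0.001], [0.289, 0.957, 0.0], [-0.001, 0.001, -1.0]]
ft_force: [0.2, 0.0, -0.0]
gripper_width: 91.8
grip_force: 0.0
shift [-0.0046 -0.0113  0.2018] turn [0.0001 0.0002 0.0005] |mm| 60.6 t 2.4
```

```bash
python3 -m pendant '-0.004 -0.011 0 0 0 0;-0.004 -0.011 0.05 0 0 0;-0.004 -0.011 0.1 0 0 0;-0.004 -0.011 0.15 0 0 0;-0.004 -0.011 0.19 0 0 0;-0.004 -0.011 0.2 0 0 0;-0.004 -0.011 0.2 0 0 0'
python3 -m pendant '0 0 0 0 0 0;0 0 0 0 0 0;0 0 0 0 0 0;0 0 0 0 0 0;0 0 0 0 0 0;0 0 0 0 0 0;0 0 0 0 0 0;0 0 0 0 0 0' 0 20
python3 -c "
from h import *
go(*CL(78),56,73)"
```

```text
t: 3.28
position: [611.8, 167.3, 55.2]
eef_rot: [[-0.957, 0.29, -0.0], [0.29, 0.957, -0.0], [0.0, -0.0, -1.0]]
ft_force: [-0.7, 0.1, -0.3]
gripper_width: 91.7
grip_force: 0.0
t: 4.28
position: [612.3, 168.5, 55.4]
eef_rot: [[-0.957, 0.29, 0.001], [0.29, 0.957, 0.002], [-0.001, 0.002, -1.0]]
ft_force: [2.1, 5.5, -2.3]
gripper_width: 29.7
grip_force: 20.0
shift [-0.0017 -0.0022 -0.0018] turn [0.0003 0.0001 0.0004] |mm| 1.0 t 4.275
```

```bash
python3 -m pendant '-0.02 0 0 0 0 0;-0.04 0 0 0 0 0;-0.06 0 0 0 0 0;-0.08 0 0 0 0 0;-0.1 0 0 0 0 0;-0.12 0 0 0 0 0;-0.135 0 0 0 0 0;-0.145 0 0 0 0 0;-0.15 0 0 0 0 0;-0.157 0 0 0 0 0;-0.157 0 0 0 0 0;-0.157 0 0 0 0 0'
python3 -c "
from h import *
go(*CL(123),56,73)"
```

```text
t: 5.78
position: [655.2, 155.3, 55.4]
eef_rot: [[-0.957, 0.29, -0.003], [0.29, 0.957, 0.002], [0.003, 0.001, -1.0]]
ft_force: [-6.2, 8.5, 4.2]
gripper_width: 29.4
grip_force: 20.0
shift [-0.0019 -0.002  -0.0021] turn [ 0.0001 -0.0005  0.0004] |mm| 1.0 t 5.775
```

```bash
python3 -m pendant '-0.008 0 0 0 0 0;-0.012 0 0 0 0 0;-0.012 0 0 0 0 0'
python3 -m pendant '0.012 0 0 0 0 0;0.012 0 0 0 0 0;0.012 0 0 0 0 0;0.012 0 0 0 0 0;0.012 0 0 0 0 0;0.012 0 0 0 0 0' 1
```

```text
t: 6.15
position: [655.6, 155.2, 55.3]
eef_rot: [[-0.957, 0.291, -0.009], [0.291, 0.957, 0.003], [0.009, 0.0, -1.0]]
ft_force: [-17.0, 12.5, 11.9]
gripper_width: 30.0
grip_force: 20.0
t: 6.9
position: [656.9, 153.6, 55.4]
eef_rot: [[-0.957, 0.29, -0.0], [0.29, 0.957, -0.0], [0.0, -0.0, -1.0]]
ft_force: [-0.4, 0.3, -0.1]
gripper_width: 87.7
grip_force: 0.0
```

```bash
python3 -m pendant '0 0 -0.03 0 0 0;0 0 -0.12 0 0 0;0 0 -0.22 0 0 0;0.05 0 -0.24 0 0 0;0.2 0 -0.24 0 0 0;0.35 0 -0.24 0 0 0;0.41 0 -0.24 0 0 0;0.41 0 -0.24 0 0 0;0.41 0 -0.24 0 0 0;0.41 0 -0.24 0 0 0'
python3 - <<'E'
from h import *
go(*CL(0),52,73)
c=snap('scene');P=cloud(c);ok=c['range_z']>0;q=P[ok];q[:,2]+=2.1
t=q[(np.hypot(q[:,0]-656,q[:,1]-155)<30)&(q[:,2]>80)&(q[:,2]<92)]
print(len(t),t.mean(0),cv2.minAreaRect(t[:,:2].astype(np.float32)))
cv2.imwrite('pics/s2.png',cv2.resize(c['img'][180:300,220:380,::-1],(800,600),interpolation=cv2.INTER_CUBIC))
E
```

```text
t: 8.15
position: [540.3, 189.1, 127.3]
eef_rot: [[-0.957, 0.29, 0.001], [0.29, 0.957, 0.0], [-0.0, 0.0, -1.0]]
ft_force: [0.3, -0.3, -0.0]
gripper_width: 91.8
grip_force: 0.0
shift [0.0088 0.0023 0.2511] turn [0.     0.0001 0.0003] |mm| 75.4 t 8.15
38 [656.86802957 159.9288122   87.31677123] ((655.48974609375, 157.19216918945312), (32.76332473754883, 13.560575485229492), 74.99015808105469)
```

View pics/s2.png

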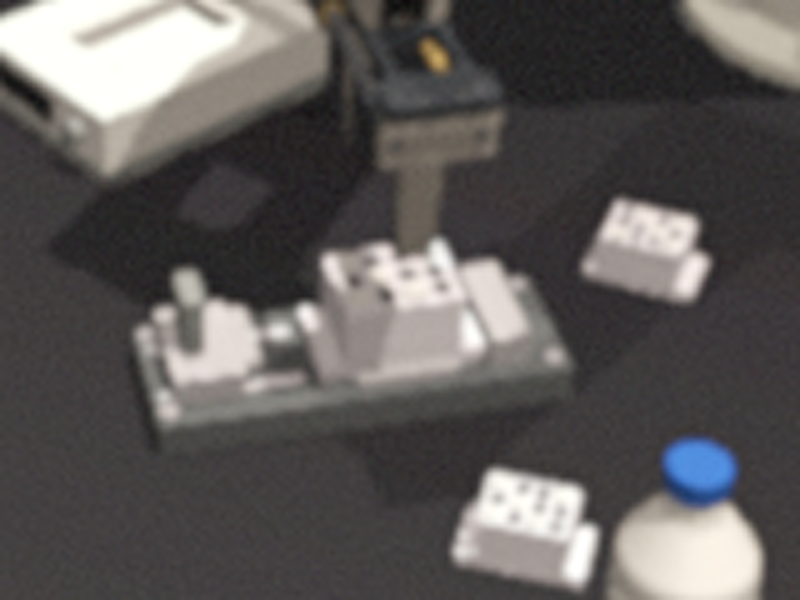

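The jaw is open: tab at (185,310), with a gap beside the block's foot at (300,330). The block at (395,310) stands between the fingers. I go down and grip.

```bash
python3 -m pendant '0.008 0.002 0 0 0 0;0.008 0.002 0.1 0 0 0;0.008 0.002 0.18 0 0 0;0.008 0.002 0.23 0 0 0;0.008 0.002 0.248 0 0 0;0.008 0.002 0.248 0 0 0;0.008 0.002 0.248 0 0 0'
python3 -m pendant '0 0 0 0 0 0;0 0 0 0 0 0;0 0 0 0 0 0;0 0 0 0 0 0;0 0 0 0 0 0;0 0 0 0 0 0' 0 35
python3 -c "
from h import *
go(*CL(0),150,73)"
```

```text
t: 9.07
position: [537.6, 190.8, 53.8]
eef_rot: [[-0.957, 0.29, 0.001], [0.29, 0.957, 0.0], [-0.001, 0.001, -1.0]]
ft_force: [-0.4, 0.2, -0.4]
gripper_width: 91.9
grip_force: 0.0
t: 9.82
position: [537.1, 190.7, 53.1]
eef_rot: [[-0.957, 0.29, 0.0], [0.29, 0.957, 0.0], [-0.0, 0.0, -1.0]]
ft_force: [0.5, 0.3, 1.5]
gripper_width: 56.0
grip_force: 35.0
shift [-3.000e-03  3.000e-04 -3.229e-01] turn [0.     0.     0.0004] |mm| 96.9 t 9.825
```

```bash
python3 -m pendant '0 0 -0.01 0 0 0;0 0 -0.03 0 0 0;0 0 -0.06 0 0 0;0 0 -0.1 0 0 0;0 0 -0.15 0 0 0;0 0 -0.21 0 0 0;0 0 -0.27 0 0 0;0 0 -0.33 0 0 0;0 0 -0.37 0 0 0;0 0 -0.38 0 0 0;0 0 -0.38 0 0 0'
python3 - <<'E'
from h import *
go(517,-160,167,100.5)
c=snap('scene');P=cloud(c);ok=c['range_z']>0;q=P[ok];q[:,2]+=2.1
s=r.get_state();p=s['position']
t=q[(np.hypot(q[:,0]-p[0],q[:,1]-p[1])<70)&(q[:,2]>100)&(q[:,2]<240)]
print(p,s['grip_force'],np.histogram(t[:,2],bins=np.arange(100,240,10)))
cv2.imwrite('pics/s3.png',cv2.resize(c['img'][150:270,200:360,::-1],(800,600),interpolation=cv2.INTER_CUBIC))
E
```

```text
t: 11.2
position: [536.8, 190.5, 166.9]
eef_rot: [[-0.957, 0.29, -0.0], [0.29, 0.957, -0.0], [0.0, -0.0, -1.0]]
ft_force: [0.9, 0.1, -4.3]
gripper_width: 55.6
grip_force: 35.0
shift [-2.7530e-01 -1.1373e+00 -3.0000e-04] turn [-0.    -0.    -0.076] |mm| 351.1 t 11.2
[536.65636188 190.42041845 166.52110788] 34.99782621860504 (array([  0,   0,   0,  13, 125, 138,  73,  84, 217,  71,  32,  26,  16]), array([100, 110, 120, 130, 140, 150, 160, 170, 180, 190, 200, 210, 220,
       230]))
```

View pics/s3.png

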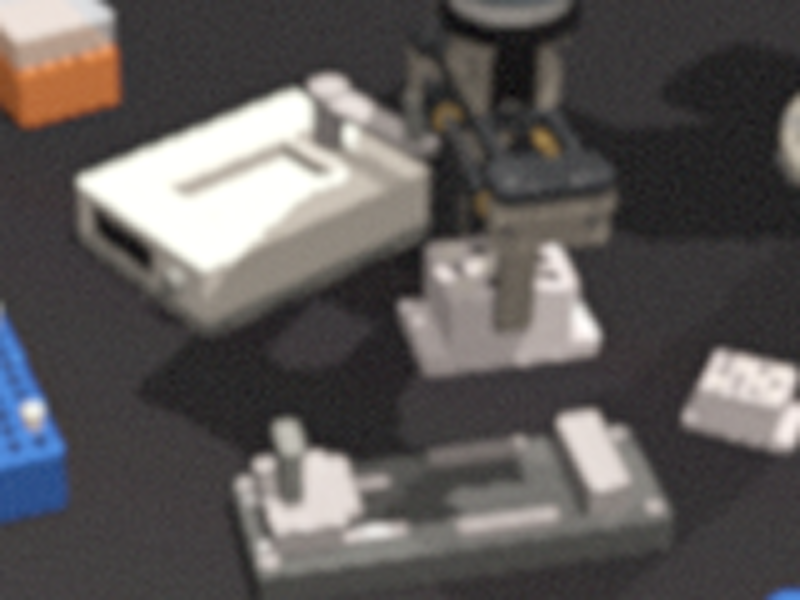

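The block (505,310) is held upright and clear of the nest; the pocket is free at (260,170). Now I carry it over to the mixer.

```bash
python3 -m pendant '-0.015 -0.06 0 0 0 0;-0.04 -0.16 0 0 0 -0.008;-0.07 -0.28 0 0 0 -0.02;-0.1 -0.4 0 0 0 -0.032;-0.13 -0.52 0 0 0 -0.044;-0.16 -0.64 0 0 0 -0.056;-0.19 -0.76 0 0 0 -0.068;-0.22 -0.87 0 0 0 -0.076;-0.235 -0.94 0 0 0 -0.076;-0.24 -0.97 0 0 0 -0.076;-0.24 -0.97 0 0 0 -0.076;-0.24 -0.97 0 0 0 -0.076'
python3 - <<'E'
from h import *
go(517.5,-160.5,167,100.6)
go(517.5,-160.5,110,100.6)
E
```

```text
t: 12.75
position: [521.4, -108.2, 166.9]
eef_rot: [[-0.983, -0.183, -0.0], [-0.183, 0.983, 0.0], [0.0, 0.0, -1.0]]
ft_force: [-0.5, -0.0, -3.4]
gripper_width: 55.7
grip_force: 35.0
shift [ 0.0448 -0.1689 -0.0005] turn [ 0.0001 -0.     -0.0002] |mm| 52.4 t 12.75
shift [ 0.0447 -0.169   0.1895] turn [ 0.0001 -0.     -0.0002] |mm| 77.3 t 12.75
```

```bash
python3 -m pendant '0.015 -0.05 0 0 0 0;0.03 -0.11 0 0 0 0;0.042 -0.155 0 0 0 0;0.0447 -0.169 0.03 0 0 0;0.0447 -0.169 0.1 0 0 0;0.0447 -0.169 0.17 0 0 0;0.0447 -0.169 0.2 0 0 0;0.0447 -0.169 0.2 0 0 0;0.0447 -0.169 0.2 0 0 0'
python3 - <<'E'
from h import *
go(517.5,-160.5,100,100.6)
a=[]
for n,b in(('scene',(150,225,200,300)),('top',(165,260,255,340))):
    c=snap(n);a.append(cv2.resize(c['img'][b[0]:b[1],b[2]:b[3],::-1],(400,400),interpolation=cv2.INTER_CUBIC))
    P=cloud(c);ok=c['range_z']>0;q=P[ok];q[:,2]+=2.1 if n=='scene' else .5
    q=q-[517.5,-160.5,0]; e=np.radians(10.6); X=q[:,0]*np.cos(e)+q[:,1]*np.sin(e);Y=-q[:,0]*np.sin(e)+q[:,1]*np.cos(e);Z=q[:,2]
    for nm,z0,z1,L in(('foot',80,87,60),('body',88,112,60),('btop',117,126,50),('mix',52,58,130)):
        m=(Z>z0)&(Z<z1)&(abs(X)<L)&(abs(Y)<min(L,90)); print(n,nm,m.sum(),np.percentile(X[m],[0,2,98,100]).round(1),np.percentile(Y[m],[0,2,98,100]).round(1))
cv2.imwrite('pics/s4.png',np.hstack(a))
E
```

```text
t: 13.88
position: [518.2, -161.2, 107.6]
eef_rot: [[-0.983, -0.183, 0.001], [-0.183, 0.983, -0.0], [-0.001, -0.0, -1.0]]
ft_force: [-0.4, -0.6, -3.5]
gripper_width: 55.5
grip_force: 35.0
shift [0.0018 0.0029 0.0254] turn [-0.0001  0.0001 -0.0002] |mm| 7.7 t 13.875
scene foot 57 [-47.1 -45.   52.5  53.8] [-30.1 -27.2  30.3  30.8]
scene body 182 [-59.2 -57.3  50.5  52.4] [-30.1 -28.9  32.4  35.3]
scene btop 61 [-35.3 -33.   40.2  40.7] [-43.1 -33.6  43.1  43.4]
scene mix 644 [-102.4  -97.6   98.2  100.8] [-75.2 -69.1  77.4  79.6]Traceback (most recent call last):
  File "<stdin>", line 9, in <module>
    return _quantile_unchecked(
        a, q, axis, out, overwrite_input, method, keepdims, weights)
    return _ureduce(a,
                    func=_quantile_ureduce_func,
    ...<5 lines>...
                    overwrite_input=overwrite_input,
                    method=method)
    r = func(a, **kwargs)
    result = _quantile(arr,
                       quantiles=q,
    ...<2 lines>...
                       out=out,
                       weights=wgt)
    slices_having_nans = np.isnan(arr[-1, ...])
                                  ~~~^^^^^^^^^
IndexError: index -1 is out of bounds for axis 0 with size 0
```

```bash
python3 -m pendant '0.0067 0.0033 0 0 0 0;0.0067 0.0033 0.02 0 0 0;0.0067 0.0033 0.04 0 0 0;0.0067 0.0033 0.06 0 0 0;0.0067 0.0033 0.075 0 0 0;0.0067 0.0033 0.085 0 0 0;0.0067 0.0033 0.095 0 0 0;0.0067 0.0033 0.1 0 0 0;0.0067 0.0033 0.1 0 0 0'
python3 -c "
from h import *
go(517.5,-160.5,63,100.6)"
```

```text
t: 15.1
position: [515.5, -160.5, 77.0]
eef_rot: [[-0.983, -0.182, -0.0], [-0.182, 0.983, 0.0], [0.0, 0.0, -1.0]]
ft_force: [0.3, 0.2, -4.4]
gripper_width: 55.7
grip_force: 35.0
shift [-0.0066 -0.0012  0.0466] turn [ 0.     -0.     -0.0002] |mm| 14.1 t 15.1
```

```bash
python3 -m pendant '0 0 0.008 0 0 0;0 0 0.016 0 0 0;0 0 0.024 0 0 0;0 0 0.032 0 0 0;0 0 0.038 0 0 0;0 0 0.043 0 0 0;0 0 0.043 0 0 0'
```

```text
t: 15.98
position: [515.4, -160.4, 64.0]
eef_rot: [[-0.983, -0.183, -0.0], [-0.183, 0.983, 0.0], [0.0, 0.0, -1.0]]
ft_force: [0.1, 0.7, -3.7]
gripper_width: 55.5
grip_force: 35.0
```

```bash
python3 -m pendant '0 0 0.003 0 0 0;0 0 0.005 0 0 0;0 0 0.006 0 0 0;0 0 0.006 0 0 0'
```

```text
t: 16.48
position: [515.6, -160.5, 63.1]
eef_rot: [[-0.983, -0.182, 0.0], [-0.182, 0.983, -0.0], [-0.0, -0.0, -1.0]]
ft_force: [-2.1, 0.3, 7.3]
gripper_width: 55.6
grip_force: 35.0
```

Contact came at exactly the height expected for the pocket floor. I release and rise, then check the seat.

```bash
python3 -m pendant '0 0 0 0 0 0;0 0 0 0 0 0;0 0 0 0 0 0;0 0 0 0 0 0;0 0 0 0 0 0;0 0 0 0 0 0' 1
python3 -m pendant '0 0 -0.03 0 0 0;0 0 -0.12 0 0 0;0 0 -0.24 0 0 0;0 0 -0.36 0 0 0;0.3 0.2 -0.36 0 0 0;0.3 0.2 -0.36 0 0 0;0.3 0.2 -0.36 0 0 0;0.3 0.2 -0.36 0 0 0'
python3 - <<'E'
from h import *
a=[]
for n,b in(('scene',(150,225,200,300)),('top',(165,260,255,340))):
    c=snap(n);a.append(cv2.resize(c['img'][b[0]:b[1],b[2]:b[3],::-1],(400,400),interpolation=cv2.INTER_CUBIC))
    P=cloud(c);ok=c['range_z']>0;q=P[ok];q[:,2]+=2.1 if n=='scene' else .5
    t=q[(np.hypot(q[:,0]-517,q[:,1]+160)<40)&(q[:,2]>75)&(q[:,2]<95)]
    A=np.c_[t[:,:2]-[517,-160],np.ones(len(t))]; print(n,len(t),np.linalg.lstsq(A,t[:,2],rcond=None)[0],cv2.minAreaRect(t[:,:2].astype(np.float32)))
    k=q[(np.hypot(q[:,0]-437,q[:,1]+120)<90)&(q[:,2]>110)&(q[:,2]<137)]; print('knob',len(k),k.mean(0))
cv2.imwrite('pics/s5.png',np.hstack(a))
E
```

```text
t: 17.23
position: [515.5, -160.5, 62.3]
eef_rot: [[-0.983, -0.183, 0.0], [-0.183, 0.983, -0.0], [0.0, -0.0, -1.0]]
ft_force: [0.2, 0.1, -0.1]
gripper_width: 91.6
grip_force: 0.0
t: 18.23
position: [417.3, -118.3, 171.2]
eef_rot: [[-0.983, -0.183, 0.002], [-0.183, 0.983, -0.001], [-0.002, -0.001, -1.0]]
ft_force: [0.4, -0.5, -0.2]
gripper_width: 91.5
grip_force: 0.0
scene 205 [-1.22505962e-02 -5.24399098e-02  8.37887372e+01] ((515.5072021484375, -158.75888061523438), (73.46034240722656, 62.10369110107422), 11.041290283203125)
knob 40 [429.10018786 -81.54127045 124.3946891 ]
top 0 [0. 0. 0.] ((0.0, 0.0), (0.0, 0.0), 0.0)
knob 5 [430.5572336  -84.34787428 133.01329886]
```

View pics/s5.png

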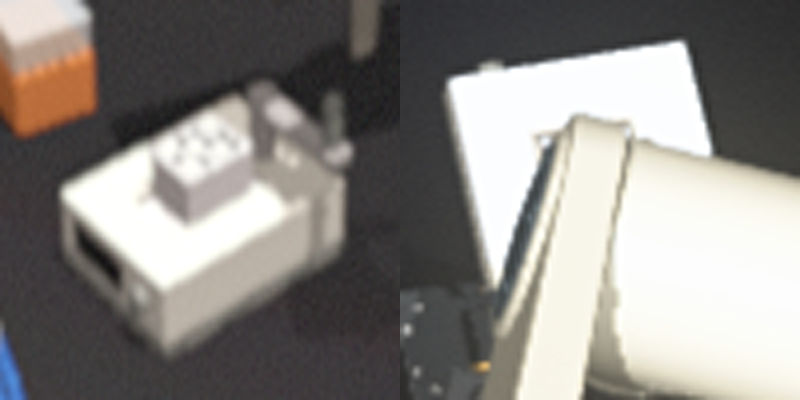

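The block sits squarely in the pocket at scene-crop (200,165), top about 85 mm and level; the knob stands at (333,115), about (427.5,-84.5). Next is the lever: hinge about (448,-173), radius 91 mm, which agrees with the 90 given.

```bash
python3 -c "
from h import *
go(427.5,-84.5,170,55)"
```

```text
shift [-0.0534  0.1051  0.0026] turn [-0.      0.0002  0.1264] |mm| 35.4 t 18.325
```

```bash
python3 -m pendant '-0.03 0.06 0 0 0 0.025;-0.0534 0.105 0 0 0 0.05;-0.0534 0.105 0 0 0 0.075;-0.0534 0.105 0 0 0 0.1;-0.0534 0.105 0 0 0 0.1264;-0.0534 0.105 0 0 0 0.1264;-0.0534 0.105 0 0 0 0.1264'
python3 -c "
from h import *
go(427.5,-84.5,105,55)"
```

```text
t: 19.2
position: [426.5, -84.2, 170.2]
eef_rot: [[-0.821, 0.571, -0.0], [0.571, 0.821, 0.0], [0.0, -0.0, -1.0]]
ft_force: [0.5, -1.0, -0.8]
gripper_width: 92.1
grip_force: 0.0
shift [-0.0033  0.0011  0.2175] turn [-0.     -0.      0.0006] |mm| 65.2 t 19.2
```

```bash
python3 -m pendant '-0.003 0.001 0.05 0 0 0;-0.003 0.001 0.12 0 0 0;-0.003 0.001 0.18 0 0 0;-0.003 0.001 0.21 0 0 0;-0.003 0.001 0.216 0 0 0;-0.003 0.001 0.216 0 0 0'
python3 -m pendant '0 0 0 0 0 0;0 0 0 0 0 0;0 0 0 0 0 0;0 0 0 0 0 0;0 0 0 0 0 0;0 0 0 0 0 0;0 0 0 0 0 0;0 0 0 0 0 0' 0 20
python3 - <<'E'
from h import *
s=r.get_state();R=np.array(s['eef_rot']);p=np.array(s['position']);H=np.array([448.2,-173.1])
d=p[:2]-H;a0=np.degrees(np.arctan2(d[1],d[0]));print(p,a0,np.hypot(*d))
k=H+d/np.hypot(*d)*90
for a in list(np.arange(a0-6,10.6,-6))+[10.6,8]:
    v=np.array([H[0]+90*np.cos(np.radians(a))-k[0],H[1]+90*np.sin(np.radians(a))-k[1],0]);w=R.T@v/300
    print(round(a,1),'%.3f %.3f'%(w[0],w[1]))
E
```

```text
t: 19.95
position: [427.2, -84.4, 105.7]
eef_rot: [[-0.819, 0.573, 0.0], [0.573, 0.819, -0.0], [-0.0, 0.0, -1.0]]
ft_force: [-0.7, 0.2, -0.2]
gripper_width: 92.0
grip_force: 0.0
t: 20.95
position: [427.1, -84.6, 105.5]
eef_rot: [[-0.819, 0.573, 0.0], [0.573, 0.819, -0.001], [-0.0, -0.0, -1.0]]
ft_force: [0.1, -2.8, -0.6]
gripper_width: 17.2
grip_force: 20.0
[427.05062849 -84.58238527 105.53728966] 103.43766461013631 91.00914258149116
97.4 -0.022 0.022
91.4 -0.046 0.042
85.4 -0.073 0.060
79.4 -0.100 0.074
73.4 -0.130 0.086
67.4 -0.160 0.094
61.4 -0.191 0.099
55.4 -0.222 0.101
49.4 -0.254 0.099
43.4 -0.285 0.095
37.4 -0.315 0.087
31.4 -0.344 0.076
25.4 -0.373 0.062
19.4 -0.399 0.045
13.4 -0.424 0.025
10.6 -0.434 0.015
8 -0.444 0.005
```

```bash
python3 -m pendant '-0.022 0.022 0 0 0 0;-0.046 0.042 0 0 0 0;-0.073 0.060 0 0 0 0;-0.100 0.074 0 0 0 0;-0.130 0.086 0 0 0 0;-0.160 0.094 0 0 0 0;-0.191 0.099 0 0 0 0;-0.222 0.101 0 0 0 0;-0.222 0.101 0 0 0 0'
python3 -c "
from h import *
p=r.get_state()['position'];d=p[:2]-[448.2,-173.1];print(np.hypot(*d),np.degrees(np.arctan2(d[1],d[0])))"
```

```text
t: 22.08
position: [498.3, -98.9, 105.2]
eef_rot: [[-0.82, 0.573, -0.003], [0.573, 0.82, -0.002], [0.002, -0.003, -1.0]]
ft_force: [-8.3, -8.9, 6.2]
gripper_width: 17.6
grip_force: 20.0
89.54033299265582 56.01540758215782
```

```bash
python3 -m pendant '-0.032 -0.007 0 0 0 0;-0.063 -0.011 0 0 0 0;-0.092 -0.019 0 0 0 0;-0.121 -0.030 0 0 0 0;-0.149 -0.044 0 0 0 0;-0.174 -0.060 0 0 0 0;-0.199 -0.080 0 0 0 0;-0.208 -0.090 0 0 0 0;-0.214 -0.096 0 0 0 0;-0.214 -0.096 0 0 0 0'
python3 -c "
from h import *
p=r.get_state()['position'];d=p[:2]-[448.2,-173.1];print(np.hypot(*d),np.degrees(np.arctan2(d[1],d[0])))"
```

```text
t: 23.32
position: [533.7, -155.2, 104.8]
eef_rot: [[-0.819, 0.574, -0.004], [0.574, 0.819, 0.005], [0.006, 0.002, -1.0]]
ft_force: [-6.1, 12.9, 6.1]
gripper_width: 17.7
grip_force: 20.0
87.38048912675859 11.842007734856649
```

```bash
python3 -m pendant '-0.004 -0.004 0 0 0 0;-0.008 -0.008 0 0 0 0;-0.008 -0.008 0 0 0 0'
```

```text
t: 23.7
position: [533.9, -155.6, 104.8]
eef_rot: [[-0.818, 0.575, -0.005], [0.575, 0.818, 0.01], [0.01, 0.005, -1.0]]
ft_force: [-6.4, 29.2, 9.6]
gripper_width: 17.3
grip_force: 20.0
```

```bash
python3 -m pendant '0.005 0.005 0 0 0 0;0.009 0.009 0 0 0 0;0.009 0.009 0 0 0 0'
python3 -m pendant '0 0 0 0 0 0;0 0 0 0 0 0;0 0 0 0 0 0;0 0 0 0 0 0;0 0 0 0 0 0;0 0 0 0 0 0' 1
python3 -m pendant '0 0 -0.03 0 0 0;0 0 -0.12 0 0 0;0 0 -0.24 0 0 0;0 0 -0.34 0 0 0;0 0 -0.34 0 0 0'
python3 -c "
from h import *
go(430,150,200,55)"
```

```text
t: 24.08
position: [533.9, -155.2, 104.8]
eef_rot: [[-0.819, 0.573, -0.004], [0.573, 0.819, 0.004], [0.005, 0.001, -1.0]]
ft_force: [-5.2, 9.9, 5.5]
gripper_width: 17.4
grip_force: 20.0
t: 24.82
position: [534.9, -157.7, 105.5]
eef_rot: [[-0.819, 0.573, 0.0], [0.573, 0.819, -0.0], [-0.0, 0.0, -1.0]]
ft_force: [-0.2, -0.5, -0.7]
gripper_width: 75.2
grip_force: 0.0
t: 25.45
position: [536.5, -158.1, 210.4]
eef_rot: [[-0.819, 0.573, 0.005], [0.573, 0.819, -0.001], [-0.005, 0.002, -1.0]]
ft_force: [-0.1, 0.4, -0.6]
gripper_width: 92.3
grip_force: 0.0
shift [0.88   0.6378 0.0316] turn [0.0003 0.0008 0.    ] |mm| 326.2 t 25.45
```

```bash
python3 -m pendant '0.12 0.09 0 0 0 0;0.26 0.19 0 0 0 0;0.4 0.29 0 0 0 0;0.54 0.39 0 0 0 0;0.68 0.49 0 0 0 0;0.82 0.59 0 0 0 0;0.88 0.64 0 0 0 0;0.88 0.64 0 0 0 0;0.88 0.64 0 0 0 0;0.88 0.64 0 0 0 0'
python3 - <<'E'
from h import *
a=[]
for n,b in(('scene',(150,225,200,300)),('top',(165,260,255,340))):
    c=snap(n);a.append(cv2.resize(c['img'][b[0]:b[1],b[2]:b[3],::-1],(400,400),interpolation=cv2.INTER_CUBIC))
    P=cloud(c);ok=c['range_z']>0;q=P[ok];q[:,2]+=2.1 if n=='scene' else .5
    k=q[(np.hypot(q[:,0]-535,q[:,1]+157)<40)&(q[:,2]>112)&(q[:,2]<137)]; print('knob',len(k),k.mean(0))
    k=q[(np.hypot(q[:,0]-500,q[:,1]+157)<90)&(q[:,2]>93)&(q[:,2]<102)]; print('arm',len(k),cv2.minAreaRect(k[:,:2].astype(np.float32)))
    k=q[(np.hypot(q[:,0]-517,q[:,1]+157)<50)&(q[:,2]>80)&(q[:,2]<89)]; print('blk',len(k),np.median(k[:,2]),cv2.minAreaRect(k[:,:2].astype(np.float32)))
cv2.imwrite('pics/s6.png',np.hstack(a))
E
```

```text
t: 26.7
position: [428.9, 150.1, 207.3]
eef_rot: [[-0.819, 0.574, -0.0], [0.574, 0.819, -0.0], [0.0, -0.0, -1.0]]
ft_force: [0.0, 0.4, 0.2]
gripper_width: 91.8
grip_force: 0.0
knob 36 [ 537.35222054 -151.31883749  125.22174486]
arm 110 ((490.985107421875, -160.9362030029297), (114.20391082763672, 29.908071517944336), 12.284276008605957)
blk 107 84.65049829675658 ((514.810546875, -158.15011596679688), (76.34124755859375, 57.3213996887207), 9.991965293884277)
knob 42 [ 535.21547736 -155.34815219  130.09084591]
arm 251 ((491.7565612792969, -165.00164794921875), (114.28022766113281, 23.84098243713379), 10.324857711791992)
blk 277 85.38774707747507 ((516.6834106445312, -162.12709045410156), (71.6927719116211, 56.198760986328125), 10.7801513671875)
```

View pics/s6.png

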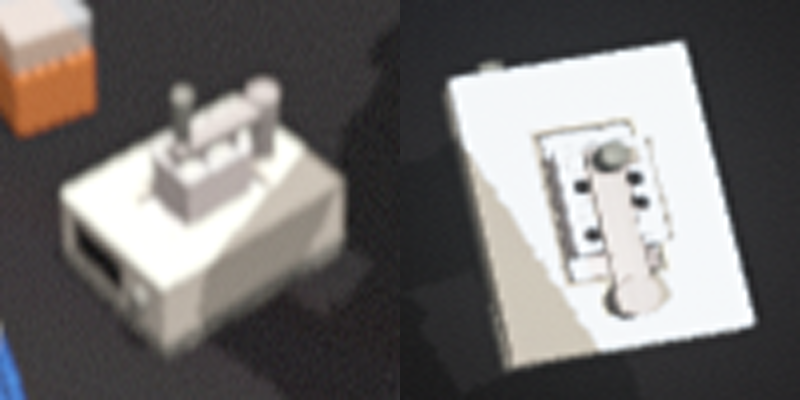

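The block lies flat in the pocket at top-crop (605,205), its top at 85 mm. The lever is shut along the mixer's x, from the post at (635,295) to the knob at (612,155), at 10.3° against the mixer's 10.6°. The robot is clear, so I hand in.

```bash
python3 -c "
from station import job_done
print(job_done())"
```

```text
the job is handed in; nothing more can be done
None
```

The job is handed in at about 27 s of the 67 s allowed: jaw slid to its end stop, block seated flat in the mixer pocket, lever shut against its stop and released, robot clear of everything; I did not re-measure the tube rack, tip box and bottle, and no verdict came back.

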